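# Set out the sunset paints in order of shade

### The job

The sunset sky on the white strip is about to be blended from light to dark: stand the four paint pots in the row of drip saucers along it, one pot flat inside each saucer, in order of shade, with the palest at the sun cut-out's end and the darkest at the tree's end. Keep the pots upright and set them down rather than dropping them, and leave the mug where it is.

Things in the scene. Friction and masses are not known exactly. Their poses are not given: they have to be found in the camera images.
- pot_cream_center (a point): Closed paint pot with pale cream-yellow (the palest) lid and band on a white tub: an upright plain cylinder 52 mm in diameter and 70 mm tall, about 0.15 kg, loose on the bench. The point is its centre, half-way up (35 mm above its underside); z is up along the pot.
- pot_amber_center (a point): Closed paint pot with orange-yellow lid and band on a white tub: an upright plain cylinder 52 mm in diameter and 70 mm tall, about 0.15 kg, loose on the bench. The point is its centre, half-way up (35 mm above its underside); z is up along the pot.
- pot_rust_center (a point): Closed paint pot with red-brown rust lid and band on a white tub: an upright plain cylinder 52 mm in diameter and 70 mm tall, about 0.15 kg, loose on the bench. The point is its centre, half-way up (35 mm above its underside); z is up along the pot.
- pot_umber_center (a point): Closed paint pot with very dark brown (the darkest) lid and band on a white tub: an upright plain cylinder 52 mm in diameter and 70 mm tall, about 0.15 kg, loose on the bench. The point is its centre, half-way up (35 mm above its underside); z is up along the pot.
- saucer_a: One of four equal round aluminium drip saucers stuck down on the bench in a row along the near edge of the white strip, about 110 mm apart (which letter stands where in the row varies): 88 mm across, flat floor 3 mm thick, 3 mm wide rim standing 6 mm above the bench, 82 mm across inside. Origin: centre of its underside, on the bench; z up. It cannot move.
- saucer_b: One of four equal round aluminium drip saucers stuck down on the bench in a row along the near edge of the white strip, about 110 mm apart (which letter stands where in the row varies): 88 mm across, flat floor 3 mm thick, 3 mm wide rim standing 6 mm above the bench, 82 mm across inside. Origin: centre of its underside, on the bench; z up. It cannot move.
- saucer_c: One of four equal round aluminium drip saucers stuck down on the bench in a row along the near edge of the white strip, about 110 mm apart (which letter stands where in the row varies): 88 mm across, flat floor 3 mm thick, 3 mm wide rim standing 6 mm above the bench, 82 mm across inside. Origin: centre of its underside, on the bench; z up. It cannot move.
- saucer_d: One of four equal round aluminium drip saucers stuck down on the bench in a row along the near edge of the white strip, about 110 mm apart (which letter stands where in the row varies): 88 mm across, flat floor 3 mm thick, 3 mm wide rim standing 6 mm above the bench, 82 mm across inside. Origin: centre of its underside, on the bench; z up. It cannot move.
- sun: Yellow round sun cut-out with short orange rays, about 106 mm across and 8 mm thick, fixed flat on one end of the white sky strip (570 mm long plywood strip, 9 mm thick, with a scalloped far edge), beyond one end of the saucer row: the nearest saucer is about 150 mm away centre to centre, the others about 220, 320 and 420 mm. A black tree cut-out lies on the strip's other end; which end is which varies. Origin: centre of its underside; z up.
- mug: White mug standing at the left of the work, 76 mm across, 85 mm tall, 0.3 kg, loose, to be left alone; its handle points away from the robot's midline. Origin: centre of its underside; z up. (A flat brush 13 mm high also lies in front of the robot and a folded rule 28 mm high at the far right: not needed.)
There are look-alikes about, which are no part of the job. Leave any purple look-alike of the saucer_d alone. Of the things that look like the part that bears pot_amber_center, take the one that is farthest to the robot's right at the start.

How it is judged:
By the outcome, as a careful person would: the job done as asked, in the order asked, and still so for the second after the job is handed in, with the robot touching nothing.
It also fails if it takes over 96 s, if anything falls off the work surface, if the arm or the gripper's body presses on something with over 40 N, if the wrist force passes 120 N, or if a joint passes its speed limit or range.

### The arm

A 7-joint arm with a two-finger parallel gripper is mounted at the origin on the work surface. World frame = base frame: x ahead of the robot, y to its left, z up, the work surface at z = 0. Lengths are in mm, angles in rad, forces in N, time in s.
With the tool pointing down it reaches from about 425 to 875 mm from the base axis. Payload 4.7 kg.
Tool frame: the origin (TCP) lies between the finger pads; the fingertips stand 17 mm ahead of it and the grasp point (between the pads) lies 2 mm behind it; z points along the fingers, y is the line along which they close (so a half turn about z gives the same grasp; the last joint's range is limited). The gripper opens to 87 mm and grips with 3 to 60 N. Pads are 19 mm wide; open, the fingers measure 117 mm over their backs; the gripper's body (75 mm by 190 mm) begins 51 mm behind the grasp point.
Start: joints at [-1.299, 0.321, -0.07, 1.45, 0.023, 1.371, -0.057], TCP at [165.746, 628.532, 239.587] pointing down, gripper open.
Joint ranges: [-2.86, 2.86], [-0.3, 2.09], [-1.38, 1.24], [0.06, 2.45], [-1.56, 4.7], [0.09, 2.05], [-2.69, 2.69]. Speed limits (rad/s): [2.57, 2.57, 3.14, 3.14, 3.14, 3.14, 3.14].

### API

Orientations are given as a 3x3 rotation matrix whose columns are the frame's x, y, z axes.
In Python, from workcell import manip gives the robot as it stands.
- The arm moves only by the tool carry_out, never from a script. Its argument "motion" is a list of rows, each a list of 5 numbers: the shift along the world's x, y, z in mm, then the turn about the world's z in rad, then the gripper command: -1 is shut, 1 is fully open, values between are in proportion. A call has 1 to 20 rows; each row shifts and turns the commanded pose from where the row before left it; what a row does not reach is not made up. A row lasts 1/12 s, in which the tool goes at most 41.7 mm and 7.16 degrees, less where a joint would pass 70% of its speed; a pose out of reach is approached as far as the arm can. A call with a gripper value outside its range is refused whole. The fingers move at their own pace and stop on an object; the grip force is fixed at half the most. Time passes only in rows, so rows that do not move let the fingers close. It gives the time, the measured TCP pose, the force and the opening at its end, in the units of the state.
- manip.observe(): the state, without advancing time (a new reading comes with each control period).
- manip.grab_frame(name): name is "side" or "top"; returns (picture, depth): 480x640x3 uint8, red, green, blue; 480x640 float32, mm along the optical axis (not along the pixel's ray), 0 where there is no reading.
- manip.camera_info(name): a dict with "fx", "fy", "cx", "cy" (pixels), "k1" (the pictures are not rectified: a ray, as slopes to the right and down, at radius r is drawn at 1 + k1 r^2 times it, then the intrinsics apply), "rvec" (rotation vector, rad) and "tvec" (3), from world to camera coordinates, as OpenCV has them. Camera axes: x right, y down, z forward; pixel columns grow to the right and rows downward; lengths in mm; the calibration is good to about 2 mm. A picture is of the moment at which its call begins. camera_info takes no time and is no camera call.
- manip.hand_in(): hands the job in, once; it reports no verdict.
Trained networks look in the newest picture that a camera, given by its name, has taken for a name from the list of things; names that differ only in an ending like _2 or _b are one class to them, and where a whole thing is asked for, a point or a joint stands for the part that bears it (a point fixed in the world has none). Each returns a list of dicts, best first, with "conf" (0 to 1); they miss things now and then, are a little off and sometimes report something else, mostly with a low value. They report only what shows in the picture. A call takes as long as a camera call. They do not tell look-alikes from the thing itself.
- manip.outline_of(camera, thing): "pixels" (480x640 bool, what is visible of it) and "at" ([row, column] in pixels, amid what is visible of it).
The state is a dict: "time_s": time; "joints": joint angles; "qd": joint speeds; "joint_torque": joint torques, N m; "eef_pos": TCP position; "orientation": TCP orientation; "wrist_force": force on the tool from outside, world axes, zero at the start; "wrist_torque": the same for the moment, N m; "width": finger opening in mm.
Only numpy, scipy, OpenCV 4.12 (cv2) and the standard library are available. Lean on these libraries where they do the work, as an engineer would, in place of code of your own. Each camera call takes 0.05 s, during which the arm holds its last target. There are 200 camera calls.

## Working session

There is one attempt and no reset: what is moved stays moved. The work goes in short steps, Python scripts to look and compute and a tool call to move; the robot and the scene stay as the last step left them, time stands still between calls to the robot, and variables do not carry over. Pictures are saved under pics/ and viewed, on a budget of 14 in all, crops included, one or two more only if the job needs it, and the job is handed in when it is done.

Besides the shell and the picture viewer there is one more tool, called after "Emit:" by a JSON object that holds its "op" and its "data". carry_out: Moves the arm, as the interface text tells. Its arguments: {"type":"object","properties":{"motion":{"type":"array","items":{"type":"array","items":{"type":"number"}}}},"required":["motion"]}

```bash
mkdir -p pics; cat > h.py <<'E'
import numpy as np, cv2
from workcell import manip
def cam(n):
    c=manip.camera_info(n); R=cv2.Rodrigues(np.array(c["rvec"],float))[0]; return c,R,np.array(c["tvec"],float).ravel()
def cloud(n,d):
    c,R,t=cam(n); v,u=np.mgrid[:480,:640]
    x=(u-c["cx"])/c["fx"]; y=(v-c["cy"])/c["fy"]; a,b=x.copy(),y.copy()
    for _ in range(8):
        s=1+c["k1"]*(a*a+b*b); a,b=x/s,y/s
    P=np.stack([a*d,b*d,d],-1)-t
    return P@R   # world
def save(n,im): cv2.imwrite(f"pics/{n}.png",im[:,:,::-1])
E
python3 - <<'E'
from h import *
for n in("top","side"):
    im,d=manip.grab_frame(n); save(n+"0",im); W=cloud(n,d); np.save(n+"0.npy",W)
    c,R,t=cam(n); print(n,"campos",(-R.T@t).round(), (d==0).mean())
    for th in["pot_cream_center","pot_amber_center","pot_rust_center","pot_umber_center","saucer_a","sun","mug"]:
        for o in manip.outline_of(n,th):
            p=W[o["pixels"]&(d>0)]
            z=np.percentile(p[:,2],95) if len(p) else 0
            q=p[p[:,2]>z-6] if len(p) else p
            if len(p): print(th,round(o["conf"],2),np.round(o["at"]),len(p),"top z",z.round(),"mid",((q.min(0)+q.max(0))/2).round(1),"ext",np.ptp(q,axis=0).round())
print(manip.observe())
E
```

```text
top campos [ 503.   23. 1055.] 0.0038248697916666665
pot_cream_center 0.68 [257. 158.] 643 top z 72.0 mid [507.4 386.2  70. ] ext [48. 50.  8.]
pot_cream_center 0.54 [195. 115.] 1733 top z 83.0 mid [643.9 480.3  82.9] ext [73. 76. 11.]
pot_amber_center 0.87 [270. 239.] 570 top z 72.0 mid [482.6 213.1  70.1] ext [48. 51.  8.]
pot_amber_center 0.81 [334. 301.] 559 top z 72.0 mid [359.9  76.6  70.1] ext [49. 50.  8.]
pot_amber_center 0.79 [288. 380.] 547 top z 72.0 mid [455.1 -89.5  70. ] ext [47. 52.  8.]
pot_rust_center 0.66 [279. 506.] 729 top z 72.0 mid [ 474.5 -361.9   70.6] ext [50. 50. 10.]
pot_rust_center 0.56 [259. 155.] 680 top z 72.0 mid [507.5 386.2  69.9] ext [48. 50.  8.]
pot_umber_center 0.57 [286. 291.] 530 top z 72.0 mid [455.6  98.6  69.8] ext [50. 48.  8.]
pot_umber_center 0.46 [230. 346.] 1176 top z 5.0 mid [574.7 -17.    3.7] ext [85. 86.  9.]
saucer_a 0.96 [336. 387.] 1289 top z 6.0 mid [ 342.  -107.4    4.4] ext [88. 86.  9.]
saucer_a 0.95 [224. 391.] 1200 top z 5.0 mid [ 590.3 -118.9    4.7] ext [85. 87. 11.]
saucer_a 0.79 [226. 443.] 1214 top z 6.0 mid [ 597.5 -
[... 1730 characters left out ...]
08068 , -0.0569254 ]), 'qd': array([ 0.00193003,  0.00140569,  0.00180934, -0.00088347,  0.00013475,
        0.00011145,  0.00153211]), 'joint_torque': array([ 1.33040558e-03, -4.91036367e+01, -4.02103476e-01, -3.12748432e+01,
       -6.37091696e-02,  3.32842825e-02,  8.37352928e-06]), 'eef_pos': array([165.73371883, 628.5420385 , 239.61169446]), 'orientation': array([[-9.66955856e-01,  2.54943854e-01,  5.63542535e-05],
       [ 2.54943859e-01,  9.66955851e-01,  1.05258195e-04],
       [-2.76571453e-05,  1.16147198e-04, -9.99999993e-01]]), 'wrist_force': array([ 0.66451018, -0.17921186, -0.00565095]), 'wrist_torque': array([-0.05939256,  0.02183857,  0.02712632]), 'width': 86.93819541640241}
```

View pics/top0.png

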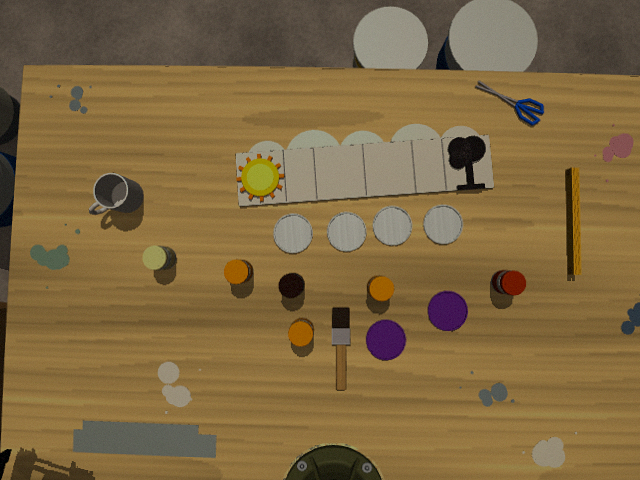

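View pics/side0.png

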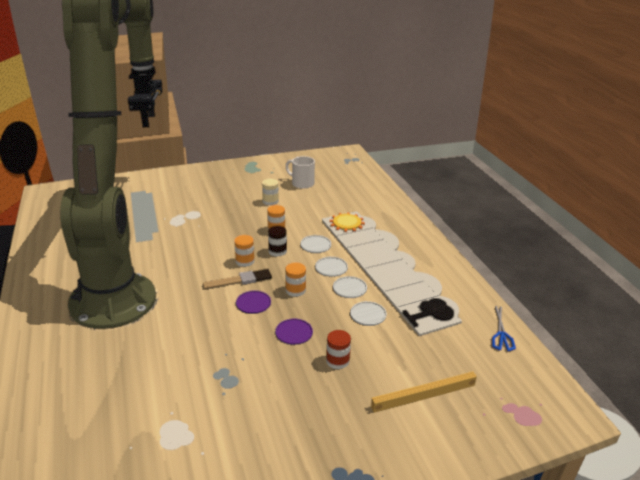

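The sun is at the left end (top image about 260,177; tree about 466,160). From the sun, the saucers are at world (569,100), (576,-18), (592,-118) and (597,-231). The rightmost amber pot is at (455,-90). The purple discs are decoys. I'll start with the cream pot.

Emit:
{"op": "carry_out", "data": {"motion": [[26.2,-18.6,-9,0.02,1],[26.2,-18.6,-9,0.02,1],[26.2,-18.6,-9,0.02,1],[26.2,-18.6,-9,0.02,1],[26.2,-18.6,-9,0.02,1],[26.2,-18.6,-9,0.02,1],[26.2,-18.6,-9,0.02,1],[26.2,-18.6,-9,0.02,1],[26.2,-18.6,-9,0.02,1],[26.2,-18.6,-9,0.02,1],[26.2,-18.6,-9,0.02,1],[26.2,-18.6,-9,0.02,1],[26.2,-18.6,-9,0.02,1],[0,0,0,0,1],[0,0,0,0,1]]}}

```text
time_s: 2.05
eef_pos: [508.3, 383.8, 121.7]
orientation: [[-1.0, 0.003, -0.0], [0.003, 1.0, -0.002], [0.0, -0.002, -1.0]]
wrist_force: [0.6, -0.3, 0.4]
width: 87.2
```

Emit:
{"op": "carry_out", "data": {"motion": [[-0.5,1,-20,0,1],[0,0,-20,0,1],[0,0,-20,0,1],[0,0,-19,0,1],[0,0,0,0,1],[0,0,0,0,1],[0,0,0,0,-1],[0,0,0,0,-1],[0,0,0,0,-1],[0,0,0,0,-1],[0,0,0,0,-1],[0,0,0,0,-1],[0,0,0,0,-1],[0,0,0,0,-1]]}}

```text
time_s: 3.22
eef_pos: [506.0, 387.8, 43.9]
orientation: [[-1.0, -0.002, 0.0], [-0.002, 1.0, 0.0], [-0.0, 0.0, -1.0]]
wrist_force: [-0.1, -0.8, 1.5]
width: 51.2
```

Emit:
{"op": "carry_out", "data": {"motion": [[0,0,15,0,-1],[0,0,25,0,-1],[0,0,25,0,-1],[0,0,25,0,-1],[6.3,-28.7,0,0,-1],[6.3,-28.7,0,0,-1],[6.3,-28.7,0,0,-1],[6.3,-28.7,0,0,-1],[6.3,-28.7,0,0,-1],[6.3,-28.7,0,0,-1],[6.3,-28.7,0,0,-1],[6.3,-28.7,0,0,-1],[6.3,-28.7,0,0,-1],[6.3,-28.7,0,0,-1],[0,0,0,0,-1],[0,0,0,0,-1],[0,0,-20,0,-1],[0,0,-20,0,-1],[0,0,-20,0,-1],[0,0,0,0,-1]]}}

```text
time_s: 4.88
eef_pos: [565.0, 101.8, 69.1]
orientation: [[-1.0, -0.004, -0.008], [-0.004, 1.0, -0.001], [0.008, -0.001, -1.0]]
wrist_force: [-1.6, -0.4, -2.3]
width: 51.8
```

```bash
python3 - <<'E'
from h import *
im,d=manip.grab_frame("top"); save("t1",cv2.resize(im[150:350,180:500],None,fx=2,fy=2))
print(manip.observe()["eef_pos"],manip.observe()["wrist_force"])
E
```

```text
[566.31961331 101.77587837  71.16856128] [ 0.29108471  0.21826977 -1.58356928]
```

View pics/t1.png

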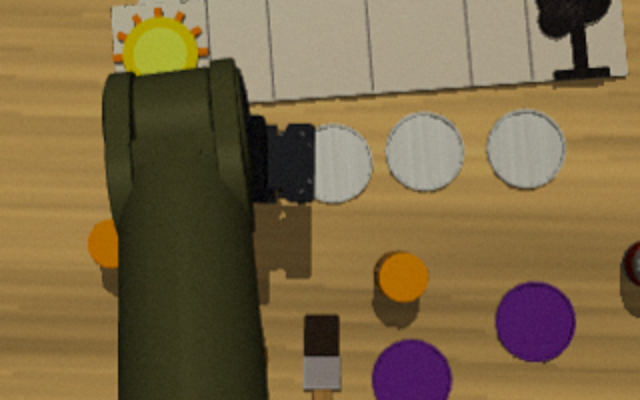

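The top view is blocked by the arm, but the measured pose puts the pot about 24 mm above the saucer floor. Lowering gently.

Emit:
{"op": "carry_out", "data": {"motion": [[0.5,-1,-8,0,-1],[0,0,-8,0,-1],[0,0,-5,0,-1],[0,0,-2,0,-1],[0,0,0,0,-1],[0,0,0,0,-1]]}}

```text
time_s: 5.43
eef_pos: [569.5, 99.7, 50.8]
orientation: [[-1.0, -0.002, 0.0], [-0.002, 1.0, 0.0], [-0.0, 0.0, -1.0]]
wrist_force: [0.3, -0.6, -0.7]
width: 51.6
```

Emit:
{"op": "carry_out", "data": {"motion": [[0,0,-1.5,0,-1],[0,0,-1.5,0,-1],[0,0,-1,0,-1],[0,0,0,0,-1],[0,0,0,0,-1]]}}

```text
time_s: 5.85
eef_pos: [569.5, 99.8, 46.9]
orientation: [[-1.0, -0.002, 0.0], [-0.002, 1.0, 0.0], [-0.0, 0.0, -1.0]]
wrist_force: [-1.3, 0.1, 1.1]
width: 51.3
```

Emit:
{"op": "carry_out", "data": {"motion": [[0,0,0,0,0],[0,0,0,0,1],[0,0,0,0,1],[0,0,0,0,1],[0,0,0,0,1],[0,0,20,0,1],[0,0,30,0,1],[0,0,30,0,1],[-14.3,-23.7,0,0,1],[-14.3,-23.7,0,0,1],[-14.3,-23.7,0,0,1],[-14.3,-23.7,0,0,1],[-14.3,-23.7,0,0,1],[-14.3,-23.7,0,0,1],[-14.3,-23.7,0,0,1],[-14.3,-23.7,0,0,1],[0,0,0,0,1],[0,0,0,0,1],[0,0,0,0,1]]}}

```text
time_s: 7.43
eef_pos: [455.4, -89.3, 126.8]
orientation: [[-1.0, -0.002, 0.001], [-0.002, 1.0, 0.001], [-0.001, 0.001, -1.0]]
wrist_force: [0.7, -0.0, 0.3]
width: 87.1
```

```bash
cat > chk.py <<'E'
from h import *
import sys
im,d=manip.grab_frame("side"); W=cloud("side",d)
for th in sys.argv[1:]:
    for o in manip.outline_of("side",th):
        p=W[o["pixels"]&(d>0)]; z=np.percentile(p[:,2],95); q=p[p[:,2]>z-6]
        print(th,round(o["conf"],2),"top z",z.round(1),"mid",((q.min(0)+q.max(0))/2).round(1),"ext",np.ptp(q,axis=0).round())
save(f"s{manip.observe()['time_s']:.0f}",cv2.resize(im[160:400,180:500],None,fx=2,fy=2)); print(manip.observe()["time_s"],manip.observe()["eef_pos"])
E
python3 chk.py pot_cream_center pot_amber_center; ls pics
```

```text
pot_cream_center 0.52 top z 74.8 mid [577.   96.9  72.8] ext [37. 48.  8.]
pot_amber_center 0.73 top z 70.6 mid [357.7  76.6  69.7] ext [48. 54. 10.]
pot_amber_center 0.57 top z 70.6 mid [ 454.7 -105.4   87.6] ext [51. 77. 46.]
7.5833 [455.49690177 -88.76807096 126.57099202]
s8.png
side0.png
t1.png
top0.png
```

The cream pot stands in its saucer (top at about z 74). Next, the amber pot.

Emit:
{"op": "carry_out", "data": {"motion": [[-0.5,-0.8,-20,0,1],[0,0,-20,0,1],[0,0,-20,0,1],[0,0,-20,0,1],[0,0,-3,0,1],[0,0,0,0,1],[0,0,0,0,1],[0,0,0,0,-1],[0,0,0,0,-1],[0,0,0,0,-1],[0,0,0,0,-1],[0,0,0,0,-1],[0,0,0,0,-1],[0,0,0,0,-1],[0,0,0,0,-1]]}}

```text
time_s: 8.83
eef_pos: [454.5, -90.5, 43.8]
orientation: [[-1.0, -0.002, 0.0], [-0.002, 1.0, 0.0], [-0.0, 0.0, -1.0]]
wrist_force: [-0.2, 0.9, 1.6]
width: 51.5
```

Emit:
{"op": "carry_out", "data": {"motion": [[0,0,15,0,-1],[0,0,25,0,-1],[20.25,12.1,0,0,-1],[20.25,12.1,0,0,-1],[20.25,12.1,0,0,-1],[20.25,12.1,0,0,-1],[20.25,12.1,0,0,-1],[20.25,12.1,0,0,-1],[0,0,0,0,-1],[0,0,0,0,-1],[0,0,-12,0,-1],[0,0,-12,0,-1],[0,0,-6,0,-1],[0,0,-3,0,-1],[0,0,0,0,-1],[0,0,0,0,-1],[0,0,0,0,-1]]}}

```text
time_s: 10.25
eef_pos: [576.2, -18.2, 51.0]
orientation: [[-1.0, -0.002, 0.001], [-0.002, 1.0, 0.0], [-0.001, 0.0, -1.0]]
wrist_force: [0.1, -0.1, -0.1]
width: 51.3
```

Emit:
{"op": "carry_out", "data": {"motion": [[0,0,-1.5,0,-1],[0,0,-1.5,0,-1],[0,0,-1,0,-1],[0,0,0,0,-1],[0,0,0,0,-1]]}}

```text
time_s: 10.67
eef_pos: [576.1, -18.0, 46.8]
orientation: [[-1.0, -0.002, 0.0], [-0.002, 1.0, 0.0], [-0.0, 0.0, -1.0]]
wrist_force: [-0.1, -0.9, 1.3]
width: 51.6
```

Emit:
{"op": "carry_out", "data": {"motion": [[0,0,0,0,0],[0,0,0,0,1],[0,0,0,0,1],[0,0,0,0,1],[0,0,0,0,1],[0,0,20,0,1],[0,0,30,0,1],[0,0,30,0,1],[0,0,0,0,1]]}}

```text
time_s: 11.42
eef_pos: [579.9, -18.4, 132.8]
orientation: [[-1.0, -0.002, 0.01], [-0.002, 1.0, 0.001], [-0.01, 0.001, -1.0]]
wrist_force: [1.0, 0.2, 0.4]
width: 86.2
```

Emit:
{"op": "carry_out", "data": {"motion": [[-9.25,-31.3,0,0,1],[-9.25,-31.3,0,0,1],[-9.25,-31.3,0,0,1],[-9.25,-31.3,0,0,1],[-9.25,-31.3,0,0,1],[-9.25,-31.3,0,0,1],[-9.25,-31.3,0,0,1],[-9.25,-31.3,0,0,1],[-9.25,-31.3,0,0,1],[-9.25,-31.3,0,0,1],[-9.25,-31.3,0,0,1],[0,0,0,0,1],[0,0,0,0,1],[0,0,0,0,1]]}}

```text
time_s: 12.58
eef_pos: [474.4, -361.8, 126.3]
orientation: [[-1.0, -0.002, 0.0], [-0.002, 1.0, 0.001], [-0.0, 0.001, -1.0]]
wrist_force: [-0.5, 1.5, -0.1]
width: 87.1
```

```bash
python3 chk.py pot_amber_center pot_rust_center; python3 -c "
from h import *
print(manip.observe()['joints'])"; ls pics
```

```text
pot_amber_center 0.91 top z 71.2 mid [358.4  74.5  70.1] ext [49. 54. 10.]
pot_amber_center 0.59 top z 68.9 mid [481.6 207.   67.1] ext [50. 52.  8.]
pot_rust_center 0.64 top z 70.2 mid [ 471.1 -378.6   91.5] ext [48. 77. 54.]
12.7333 [ 475.16832417 -360.59616195  126.39481607]
[ 0.13746602  0.31685313  0.55790272  1.74411952 -0.18417596  1.13319628
  2.32731755]
s13.png
s8.png
side0.png
t1.png
top0.png
```

Emit:
{"op": "carry_out", "data": {"motion": [[-0.3,-0.7,-20,0,1],[0,0,-20,0,1],[0,0,-20,0,1],[0,0,-20,0,1],[0,0,-3,0,1],[0,0,0,0,1],[0,0,0,0,1],[0,0,0,0,-1],[0,0,0,0,-1],[0,0,0,0,-1],[0,0,0,0,-1],[0,0,0,0,-1],[0,0,0,0,-1],[0,0,0,0,-1],[0,0,0,0,-1]]}}

```text
time_s: 13.98
eef_pos: [473.9, -363.0, 43.7]
orientation: [[-1.0, -0.002, 0.0], [-0.002, 1.0, 0.0], [-0.0, 0.0, -1.0]]
wrist_force: [-0.7, -0.1, 1.5]
width: 51.6
```

View pics/s13.png

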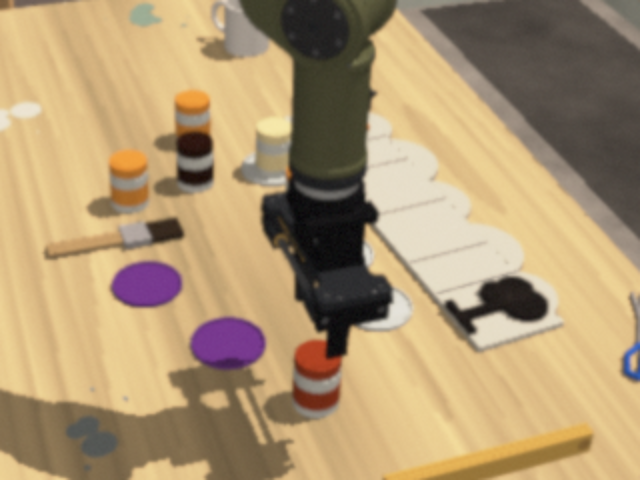

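The side view (pot at about 317,380) shows the cream pot standing in its saucer and the gripper over the rust pot, which is now gripped. Carrying it to the third saucer.

Emit:
{"op": "carry_out", "data": {"motion": [[0,0,15,0,-1],[0,0,25,0,-1],[14.6,30.6,0,0,-1],[14.6,30.6,0,0,-1],[14.6,30.6,0,0,-1],[14.6,30.6,0,0,-1],[14.6,30.6,0,0,-1],[14.6,30.6,0,0,-1],[14.6,30.6,0,0,-1],[14.6,30.6,0,0,-1],[0,0,0,0,-1],[0,0,0,0,-1],[0,0,-12,0,-1],[0,0,-12,0,-1],[0,0,-6,0,-1],[0,0,-3,0,-1],[0,0,0,0,-1],[0,0,0,0,-1],[0,0,0,0,-1]]}}

```text
time_s: 15.57
eef_pos: [591.0, -118.7, 50.9]
orientation: [[-1.0, -0.002, 0.001], [-0.002, 1.0, -0.0], [-0.001, -0.0, -1.0]]
wrist_force: [0.2, -0.0, -1.8]
width: 51.7
```

Emit:
{"op": "carry_out", "data": {"motion": [[0,0,-1.5,0,-1],[0,0,-1.5,0,-1],[0,0,-1,0,-1],[0,0,0,0,-1],[0,0,0,0,-1]]}}

```text
time_s: 15.98
eef_pos: [590.9, -118.2, 46.7]
orientation: [[-1.0, -0.002, 0.0], [-0.002, 1.0, 0.0], [-0.0, 0.0, -1.0]]
wrist_force: [-0.1, 0.1, -2.2]
width: 51.3
```

Emit:
{"op": "carry_out", "data": {"motion": [[0,0,0,0,0],[0,0,0,0,1],[0,0,0,0,1],[0,0,0,0,1],[0,0,0,0,1],[0,0,20,0,1],[0,0,30,0,1],[0,0,30,0,1],[0,0,0,0,1]]}}

```text
time_s: 16.73
eef_pos: [594.5, -119.4, 133.0]
orientation: [[-1.0, -0.002, 0.01], [-0.002, 1.0, -0.001], [-0.01, -0.001, -1.0]]
wrist_force: [1.9, -0.3, 0.7]
width: 86.0
```

Emit:
{"op": "carry_out", "data": {"motion": [[-16.9,27.1,0,0,1],[-16.9,27.1,0,0,1],[-16.9,27.1,0,0,1],[-16.9,27.1,0,0,1],[-16.9,27.1,0,0,1],[-16.9,27.1,0,0,1],[-16.9,27.1,0,0,1],[-16.9,27.1,0,0,1],[0,0,0,0,1],[0,0,0,0,1],[0,0,0,0,1]]}}

```text
time_s: 17.65
eef_pos: [455.9, 98.1, 126.8]
orientation: [[-1.0, -0.002, 0.001], [-0.002, 1.0, -0.0], [-0.001, -0.0, -1.0]]
wrist_force: [0.6, -0.3, -0.2]
width: 86.7
```

```bash
python3 chk.py pot_amber_center pot_rust_center pot_umber_center; ls pics
```

```text
pot_amber_center 0.97 top z 74.0 mid [575.8 -21.4  72.8] ext [51. 58.  9.]
pot_amber_center 0.56 top z 70.6 mid [357.9  75.9  68.8] ext [48. 55.  9.]
pot_rust_center 0.71 top z 74.0 mid [ 588.1 -120.5   72.6] ext [52. 54.  9.]
pot_umber_center 0.79 top z 69.7 mid [457.5  82.2  85.6] ext [51. 78. 43.]
17.85 [456.08528363  97.40049778 126.58983071]
s13.png
s18.png
s8.png
side0.png
t1.png
top0.png
```

Emit:
{"op": "carry_out", "data": {"motion": [[-0.3,0.6,-20,0,1],[0,0,-20,0,1],[0,0,-20,0,1],[0,0,-20,0,1],[0,0,-3,0,1],[0,0,0,0,1],[0,0,0,0,1],[0,0,0,0,-1],[0,0,0,0,-1],[0,0,0,0,-1],[0,0,0,0,-1],[0,0,0,0,-1],[0,0,0,0,-1],[0,0,0,0,-1],[0,0,0,0,-1]]}}

```text
time_s: 19.1
eef_pos: [455.3, 99.2, 43.7]
orientation: [[-1.0, -0.002, 0.0], [-0.002, 1.0, 0.0], [-0.0, 0.0, -1.0]]
wrist_force: [-0.8, 0.4, 1.9]
width: 51.5
```

Emit:
{"op": "carry_out", "data": {"motion": [[0,0,15,0,-1],[0,0,25,0,-1],[0,0,25,0,-1],[0,0,25,0,-1],[0,0,5,0,-1],[12.9,-30,0,0,-1],[12.9,-30,0,0,-1],[12.9,-30,0,0,-1],[12.9,-30,0,0,-1],[12.9,-30,0,0,-1],[12.9,-30,0,0,-1],[12.9,-30,0,0,-1],[12.9,-30,0,0,-1],[12.9,-30,0,0,-1],[12.9,-30,0,0,-1],[12.9,-30,0,0,-1],[0,0,0,0,-1],[0,0,0,0,-1],[0,0,0,0,-1]]}}

```text
time_s: 20.68
eef_pos: [596.4, -230.1, 137.2]
orientation: [[-1.0, -0.002, -0.002], [-0.002, 1.0, 0.001], [0.002, 0.001, -1.0]]
wrist_force: [0.5, 0.6, -0.6]
width: 51.3
```

Emit:
{"op": "carry_out", "data": {"motion": [[0.5,-0.5,-20,0,-1],[0,0,-20,0,-1],[0,0,-20,0,-1],[0,0,-15,0,-1],[0,0,-8,0,-1],[0,0,-4,0,-1],[0,0,0,0,-1],[0,0,0,0,-1],[0,0,0,0,-1]]}}

```text
time_s: 21.43
eef_pos: [598.4, -231.4, 52.9]
orientation: [[-1.0, -0.003, 0.002], [-0.003, 1.0, -0.0], [-0.002, -0.0, -1.0]]
wrist_force: [0.4, -0.1, -0.8]
width: 51.6
```

Emit:
{"op": "carry_out", "data": {"motion": [[0,0,-1.5,0,-1],[0,0,-1.5,0,-1],[0,0,-1,0,-1],[0,0,-1,0,-1],[0,0,0,0,-1],[0,0,0,0,-1],[0,0,0,0,-1]]}}

```text
time_s: 22.02
eef_pos: [597.7, -231.4, 46.8]
orientation: [[-1.0, -0.002, 0.0], [-0.002, 1.0, 0.0], [-0.0, 0.0, -1.0]]
wrist_force: [-1.3, 1.4, 2.3]
width: 51.5
```

Now I'll release, lift and back away for a clear view.

Emit:
{"op": "carry_out", "data": {"motion": [[0,0,0,0,0],[0,0,0,0,1],[0,0,0,0,1],[0,0,0,0,1],[0,0,0,0,1],[0,0,20,0,1],[0,0,30,0,1],[0,0,30,0,1],[0,0,30,0,1],[-15,-22,0,0,1],[-15,-22,0,0,1],[-15,-22,0,0,1],[-15,-22,0,0,1],[-15,-22,0,0,1],[-15,-22,0,0,1],[-15,-22,0,0,1],[0,0,0,0,1],[0,0,0,0,1],[0,0,0,0,1]]}}

```text
time_s: 23.6
eef_pos: [493.0, -384.9, 156.5]
orientation: [[-1.0, -0.002, 0.0], [-0.002, 1.0, 0.001], [-0.0, 0.001, -1.0]]
wrist_force: [0.4, 1.1, 1.3]
width: 86.8
```

```bash
python3 - <<'E'
from h import *
im,d=manip.grab_frame("top"); save("tF",im); W=cloud("top",d)
for th in["pot_cream_center","pot_amber_center","pot_rust_center","pot_umber_center","saucer_a","mug"]:
  for o in manip.outline_of("top",th):
    p=W[o["pixels"]&(d>0)]; z=np.percentile(p[:,2],95); q=p[p[:,2]>z-5]
    print(th,round(o["conf"],2),z.round(1),((q.min(0)+q.max(0))/2).round(1),np.ptp(q,axis=0).round())
E
python3 chk.py pot_umber_center pot_cream_center; ls pics
```

```text
pot_cream_center 0.74 75.0 [570.4  99.4  73.7] [48. 48.  7.]
pot_amber_center 0.68 75.0 [576.1 -18.5  73.6] [50. 48.  7.]
pot_amber_center 0.63 72.1 [360.1  76.4  70.5] [50. 50.  7.]
pot_amber_center 0.62 71.6 [481.7 212.9  70.1] [50. 50.  7.]
pot_rust_center 0.68 74.5 [ 588.8 -119.    73.6] [50. 50.  8.]
pot_umber_center 0.71 74.5 [ 588.8 -119.    73.7] [50. 50.  8.]
pot_umber_center 0.67 74.5 [ 598.8 -231.    72.9] [48. 50.  7.]
saucer_a 0.9 5.5 [ 408.3 -241.4    4.4] [87. 88.  8.]
saucer_a 0.87 6.9 [576.7 -16.   38.1] [85. 84. 72.]
saucer_a 0.86 7.7 [ 591.2 -118.5   38.8] [87. 87. 72.]
saucer_a 0.64 5.7 [ 342.8 -108.4    4.8] [90. 88.  8.]
saucer_a 0.6 6.3 [568.7 101.3  37.9] [87. 85. 73.]
saucer_a 0.58 5.9 [ 597.3 -227.1   37.8] [85. 79. 74.]
mug 0.91 83.5 [644.7 479.9  83.2] [74. 77.  9.]
pot_cream_center 0.89 top z 74.0 mid [570.   97.7  72.6] ext [49. 57.  9.]
24.1 [ 492.76645443 -385.13197202  156.58235276]
s13.png
s18.png
s24.png
s8.png
side0.png
t1.png
tF.png
top0.png
```

View pics/tF.png

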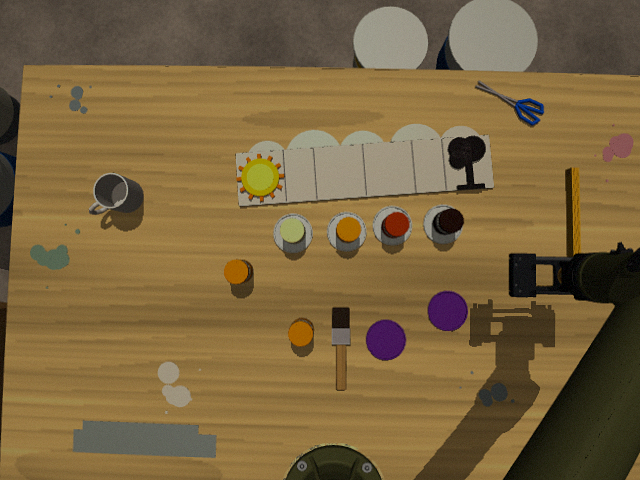

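The four pots stand in order from the sun: cream (292,230), amber (348,229), rust (396,224), umber (448,221). Each is inside its saucer.

```bash
python3 -c "
from workcell import manip
print(manip.hand_in())"
```

```text
the job is handed in; nothing more can be done
None
```

The four pots now stand in the saucer row in order of shade, cream at the sun's end, then amber, rust and umber at the tree's end. I handed the job in at about 24 s. For amber I took the pot farthest to the robot's right, and I did not touch the other amber pots or the purple saucers.

**Seating:** in the last top view all four lids were at about z = 74 mm, as expected for a pot standing flat on the 3 mm saucer floor. The pots were within about 3 mm of their saucer centres, against the 15 mm of clearance inside the rim.

**Surroundings:** the mug measured in the same place as at the start (within 1 mm), and the gripper was open and clear of everything. The last readings showed only about 2 N at the wrist.

**Checks that disagreed:**
- The network also offered the rust pot as an umber candidate, but the picture settled which was which.
- In the last side view the network did not report the umber pot, so its place rests on the top view.
- When I set the rust pot down, the force reading did not show contact. The later height check showed it seated like the others.

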